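# Load the power module into the free test bay and switch that bay on

## Task

Two of the three bays of the test dock hold finished power modules. Take the one power module out of the parts crate, lay it fins up in front of the bay that is free, connector end leading, and slide it fully home against the stop; then throw that bay's switch lever all the way over, away from the bay mouth. Do not disturb the finished modules or throw their levers, and leave the other parts in the crate.

Things in the scene. Friction and masses are not known exactly. Their poses are not given: they have to be found in the camera images.
- module: the power module to load: plain aluminium case 100 (its x) x 44 (y) x 36 mm high (z), lengthwise fins on top, black connector in its +x end; 0.2 to 0.45 kg. Origin: centre of the underside. Starts flat on the crate's inner floor, fins up, +x end pointing within 0.55 rad of world +x; at least 45 mm clear beside the middle of each long side
- module_nose (a point): middle of the lower edge of the module's connector end (module x = +50 mm, underside)
- module_tail (a point): middle of the lower edge of the module's rear end (module x = -50 mm, underside)
- done_a: finished module, same shape and size as the module, sitting home in one of the bays; origin at centre of its underside. Which two bays the finished modules are in differs from run to run
- done_b: the other finished module, same shape, in another bay
- dock: fixed test dock, left or right of the robot's middle, turned up to 0.15 rad. Origin at table height below the middle bay; x runs from bay mouths to stop, y left, z up. Floor plate 8 mm thick, x -100 to 170 mm, 240 mm wide. Three 52 mm wide bays between guide walls at x = 15 to 100 mm, 50 mm high. Stop face at x = 100; stop block behind it 58 mm high
- bay0 (a point): left bay (dock y = +76 mm): foot of its stop face, dock (100, 76, 8) mm; axes as the dock's. Module home = nose here, tail at dock x = 0. A bridge bar crosses all bays at dock x = 62 to 76 mm, 50 to 58 mm above the table: modules slide in below it. Before x = 15 mm the plate is a flat clear apron level with the bay floors
- bay1 (a point): the same point of the middle bay: dock (100, 0, 8) mm
- bay2 (a point): the same point of the right bay: dock (100, -76, 8) mm
- switch0 (a joint): steel toggle lever of bay0, on top of the stop block behind that bay, 60 mm long. 0 rad = off, leaning towards the bay mouth (dock -x) by about 0.5 rad; 1.0 rad = fully on, leaning away (dock +x). Starts at 0 to 0.15, moves lightly and stays where it is left; a push at its tip along dock +x throws it
- switch1 (a joint): the same lever of bay1
- switch2 (a joint): the same lever of bay2
- switch0_tip (a point): centre of the 26 mm ball on the end of lever switch0; moves with the lever. Its pivot is at dock x = 135 mm, 80 mm above the table; the black housing's top is 93 mm above the table; the ball's centre is 133 to 140 mm up. Lever bar 10 mm thick
- switch1_tip (a point): tip of the lever switch1
- switch2_tip (a point): tip of the lever switch2
- crate: open grey plastic crate, fixed, outside 300 (x) x 210 (y) x 50 mm high, walls and floor 5 mm; origin: centre of its underside. The module lies in its middle, other parts at its ends and along its long walls
- heatsink: finned aluminium heatsink 48 x 60 x 30 mm in the crate, not the module; origin: centre of the underside
- transformer: transformer 46 x 55 x 44 mm in the crate, origin: centre of the underside
- fan: black fan 50 x 50 x 20 mm in the crate, origin: centre of the underside
- capacitor: black upright can, 35 mm diameter, 52 mm high, in the crate, origin: centre of the underside
- busbar: copper bar 120 x 11 x 14 mm lying along the crate's +y wall, origin: centre of the underside
- terminal_strip: white terminal strip 110 x 11 x 18 mm lying along the crate's -y wall, origin: centre of the underside
Mind the look-alikes: they are no part of the job. Of the things like the busbar, leave any that is green, pink or yellow; of the rest the smaller one is meant.

How it is judged:
By the outcome, as a careful person would: the job done as asked, in the order asked, and still so for the second after the job is handed in, with the robot touching nothing.
It also fails if it takes over 64 s, if anything falls off the work surface, if the arm or the gripper's body presses on something with over 40 N, if the wrist force passes 120 N, or if a joint passes its speed limit or range.

## Robot

A 6-joint arm with a two-finger parallel gripper is mounted at the origin on the work surface. World frame = base frame: x ahead of the robot, y to its left, z up, the work surface at z = 0. Lengths are in mm, angles in rad, forces in N, time in s.
With the tool pointing down it reaches from about 350 to 875 mm from the base axis. Payload 4.2 kg.
Tool frame: the origin (TCP) lies on the mounting face of the last link; the fingertips stand 173 mm ahead of it and the grasp point (between the pads) lies grip_point_offset ahead of it (grip_point_offset is the distance from the TCP to the grasp point, in mm); z points along the fingers, y is the line along which they close (so a half turn about z gives the same grasp; the last joint's range is limited). The gripper opens to 85 mm and grips with 20 to 120 N. Pads are 22 mm wide; open, the fingers measure 114 mm over their backs; the gripper's body (76 mm by 85 mm) begins 54 mm behind the grasp point. The pads swing forward as they close: fully open they stand 13 mm farther back than shut.
Start: joints at [-0.999, 0.385, 0.008, 0, -1.194, -0.259], TCP at [192.343, -594.646, 404.712] pointing down, gripper open.
Joint ranges: [-3.14, 3.14], [-1.21, 2.06], [-1.07, 1.41], [-3.16, 2.05], [-2.99, -0.16], [-3.1, 3.1]. Speed limits (rad/s): [2.79, 2.79, 3.14, 3.14, 3.14, 3.14].

## Interface

Orientations are given as a unit quaternion [x, y, z, w].
In Python, from bench import read_state, get_image, job_done, recognise, place_of, grip_point_offset gives the robot as it stands. The module is installed in compiled form; this text tells all that it offers.
- The arm moves only by the tool carry_out, never from a script. Its arguments are lists of equal length, an entry for each row: "slide": the shift along the tool's x, y, z in m, a list of three; "roll": the turn about the tool's z in degrees; "claw": the finger opening in m, from 0 to 0.0854. A call has 1 to 8 rows; each row is the pose to reach, as a shift and turn from the pose commanded when the call began, along the tool's axes at that moment; what a row does not reach only later rows make up. A row lasts 1/8 s, in which the tool goes at most 62.5 mm and 10.7 degrees, less where a joint would pass 70% of its speed; a pose out of reach is approached as far as the arm can. A call with a gripper value outside its range is refused whole. The fingers move at their own pace and stop on an object; the grip force is fixed at half the most. Time passes only in rows, so rows that repeat a pose let the fingers close. It gives the time, the measured TCP pose, the force, the opening and the grip force at its end, in the units of the state.
- read_state(): the state, without advancing time (a new reading comes with each control period).
- get_image(name): name is "side" or "top" or "wrist"; returns a dict with "img" (480x640x3 uint8, red, green, blue), "z_map" (480x640 float32, mm along the optical axis (not along the pixel's ray), 0 where there is no reading), "mtx" (3x3 intrinsics, pixels), "world_from_camera" (4x4, takes a point from camera to world coordinates); the wrist camera has in their place "T_tool_cam" (4x4, takes a point from camera to tool coordinates, whose origin is the TCP and whose axes are the flange's). Camera axes: x right, y up, looking along -z (the intrinsics and any distortion apply to the point x, -y, -z); pixel columns grow to the right and rows downward; lengths in mm; the calibration is good to about 2 mm. A picture is of the moment at which its call begins: read the wrist's pose just before it.
- job_done(): hands the job in; it is judged then, once.
Trained networks look in a picture, given as the dict that the camera call returned (one of the last four; its "shot" number tells which), for a name from the list of things; names that differ only in an ending like _2 or _b are one class to them, and where a whole thing is asked for, a point or a joint stands for the part that bears it (a point fixed in the world has none). Each returns a list of dicts, best first, with "conf" (0 to 1); they miss things now and then, are a little off and sometimes report something else, mostly with a low value. They report only what shows in the picture. A call takes as long as a camera call. They do not tell look-alikes from the thing itself.
- recognise(picture, thing): "at" ([column, row] in pixels, amid what is visible of it).
- place_of(picture, thing): "at" ([column, row] in pixels: a listed point, or the origin of a listed thing).
The state is a dict: "clock": time; "joints": joint angles; "joint_vel": joint speeds; "joint_efforts": joint torques, N m; "position": TCP position; "ee_rot": TCP orientation; "contact_force": force on the tool from outside, world axes, zero at the start; "wrist_torque": the same for the moment, N m; "gripper_width": finger opening in mm; "grasp_force": force on a finger pad.
Only numpy, scipy, OpenCV 4.12 (cv2) and the standard library are available. Lean on these libraries where they do the work, as an engineer would, in place of code of your own. Each camera call takes 0.05 s, during which the arm holds its last target. There are 200 camera calls.

## Working session

There is one attempt and no reset: what is moved stays moved. The work goes in short steps, Python scripts to look and compute and a tool call to move; the robot and the scene stay as the last step left them, time stands still between calls to the robot, and variables do not carry over. Pictures are saved under pics/ and viewed, at most 10 in all, crops included, and the job is handed in when it is done.

Besides the shell and the picture viewer there is one more tool, called by a JSON object that holds its "op" and its "data". carry_out: Moves the arm, as the interface text tells. Its arguments: {"type":"object","properties":{"slide":{"type":"array"},"roll":{"type":"array"},"claw":{"type":"array"}},"required":["slide","roll","claw"]}

```bash
mkdir -p pics; cat > h.py <<'E'
import numpy as np, cv2
from bench import *
from scipy.spatial.transform import Rotation as R
def cloud(p, T=None):
    T = p["world_from_camera"] if T is None else T
    K=p["mtx"]; z=p["z_map"]; v,u=np.mgrid[0:480,0:640]
    c=np.stack([(u-K[0,2])/K[0,0]*z, -(v-K[1,2])/K[1,1]*z, -z, np.ones_like(z)],-1)
    w=(c@np.asarray(T).T)[...,:3]; w[z==0]=np.nan
    return w
def Ttool():
    s=read_state(); T=np.eye(4); T[:3,:3]=R.from_quat(s["ee_rot"]).as_matrix(); T[:3,3]=s["position"]; return T
def wrist():
    T=Ttool(); p=get_image("wrist"); return p, cloud(p, T@np.asarray(p["T_tool_cam"]))
def save(n,im): cv2.imwrite("pics/"+n+".png", im[...,::-1])
E
python3 - <<'E'
from h import *
s=read_state(); print({k:np.round(v,3) for k,v in s.items()}, grip_point_offset if not callable(grip_point_offset) else grip_point_offset())
for n in("top","side"):
    p=get_image(n); save(n,p["img"]); w=cloud(p); print(n,p.keys(),p["mtx"].tolist(),np.round(p["world_from_camera"],2).tolist())
    np.savez(n,w=w,img=p["img"])
    for t in ["module","module_nose","module_tail","dock","bay0","bay1","bay2","switch0_tip","switch1_tip","switch2_tip","crate"]:
        for r in place_of(p,t)[:3]:
            c=np.round(r["at"]).astype(int); ok=0<=c[0]<640 and 0<=c[1]<480
            print(t,round(r["conf"],2),c, np.round(w[c[1],c[0]]) if ok else "")
E
```

```text
{'clock': np.float64(0.0), 'joints': array([-9.990e-01,  3.860e-01,  7.000e-03, -1.000e-03, -1.194e+00,
       -2.590e-01]), 'joint_vel': array([-0.   , -0.001,  0.001,  0.001, -0.   ,  0.   ]), 'joint_efforts': array([ 0.0000e+00, -3.9228e+01,  1.8840e+01,  4.1860e+00, -5.0000e-03,
        0.0000e+00]), 'position': array([ 192.269, -594.458,  403.586]), 'ee_rot': array([-0.156,  0.988,  0.001, -0.   ]), 'contact_force': array([0.375, 0.322, 0.154]), 'wrist_torque': array([-0.008, -0.007,  0.029]), 'grasp_force': np.float64(0.0), 'gripper_width': np.float64(85.546)} 154.70000000000002
top dict_keys(['img', 'z_map', 'mtx', 'world_from_camera', 'shot']) [[457.1905746230169, 0.0, 311.25510555685236], [0.0, 457.1905746230169, 241.23762254976816], [0.0, 0.0, 1.0]] [[-0.01, 0.99, -0.14, 335.13], [-1.0, -0.01, -0.0, -1.18], [-0.0, 0.14, 0.99, 979.14], [0.0, 0.0, 0.0, 1.0]]
module 0.64 [397 250] [ 450. -176.   40.]
module 0.46 [227 228] [507. 183.   7.]
module 0.25 [217 183] [607. 205.   8.]
module_nose 0.83 [393 227] [ 501. -172.   26.]
module_tail 0.74 [398 273] [ 405. -183.    3.]
module_
[... 1105 characters left out ...]
89 127] [610. 270. 147.]
module_tail 0.75 [368 309] [ 408. -190.   10.]
dock 0.68 [284 205] [504. 178.  10.]
dock 0.2 [335 312] [ 343. -159.   28.]
bay0 0.95 [314 185] [575. 144.  53.]
bay0 0.92 [331 195] [579.  89.  51.]
bay0 0.84 [289 174] [560. 219.  54.]
bay1 0.95 [314 185] [575. 144.  53.]
bay1 0.92 [331 195] [579.  89.  51.]
bay1 0.84 [289 174] [560. 219.  54.]
bay2 0.95 [314 185] [575. 144.  53.]
bay2 0.92 [331 195] [579.  89.  51.]
bay2 0.84 [289 174] [560. 219.  54.]
switch0_tip 0.47 [290 126] [617. 275. 144.]
switch1_tip 0.65 [332 194] [582.  89.  52.]
switch1_tip 0.59 [312 138] [618. 195. 145.]
switch1_tip 0.48 [332 308] [ 347. -147.   28.]
crate 0.92 [385 295] [ 441. -204.   38.]
```

View pics/top.png

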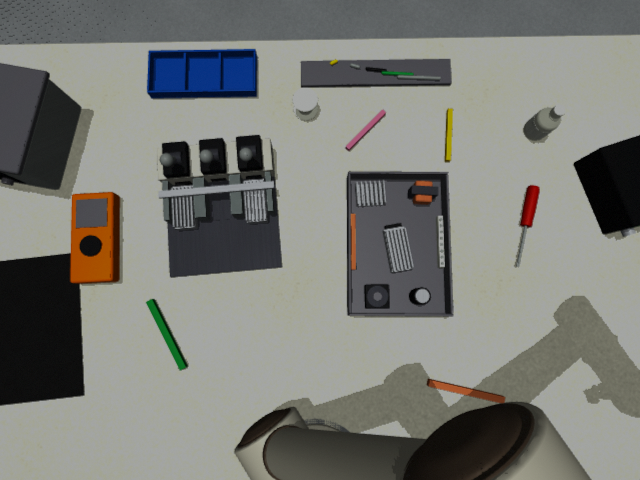

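View pics/side.png

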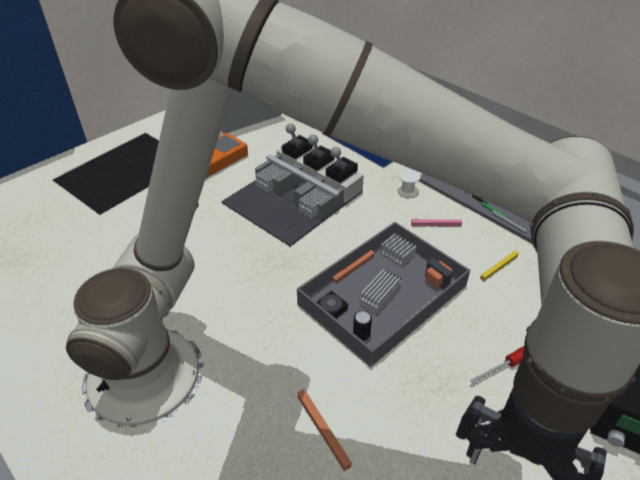

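The top view shows the crate with the module at its middle, at pixel (398,249). The finned heatsink at (370,193) is squarer and has no connector, so it is not the module. Finished modules sit in the left bay (183,207) and right bay (257,202), so the middle bay (bay1, about (220,200)) is free. Next I measure both poses and confirm with a crop.

```bash
python3 - <<'E'
from h import *
d=np.load("top.npz"); w=d["w"]; img=d["img"]
x,y,z=w[...,0],w[...,1],w[...,2]
def rect(m,name):
    n,l,st,c=cv2.connectedComponentsWithStats(m.astype(np.uint8))
    k=1+np.argmax(st[1:,4]); P=w[l==k][:,:2].astype(np.float32)
    r=cv2.minAreaRect(P); print(name,len(P),np.round(r[0],1),np.round(r[1],1),round(r[2],1),'med z',np.median(w[l==k][:,2]))
    return P
rect((abs(x-453)<65)&(abs(y+178)<42)&(z>28)&(z<50),"module")
dark=img.max(-1)<90
P=rect(dark&(x>380)&(x<535)&(y>90)&(y<280)&(z<20),"apron")
# bridge bar: bright, z~58
m=(z>50)&(z<66)&(img.min(-1)>140)&(x>540)&(x<610)&(y>60)&(y<310)
P=w[m]; print("bridge",len(P),np.median(P[:,2]),P.mean(0).round(1),"slope",np.polyfit(P[:,1],P[:,0],1).round(3),P[:,1].min(),P[:,1].max())
# balls
for y0 in(272,194,126):
    m=(z>125)&(abs(y-y0)<22)&(x>590)&(x<650); print("ball",m.sum(),np.nanmedian(w[m],0).round(1))
a=cv2.resize(img[160:320,340:460],None,fx=3.3,fy=3.3,interpolation=cv2.INTER_CUBIC)
b=cv2.resize(img[125:285,150:290],None,fx=2.8,fy=3.3,interpolation=cv2.INTER_CUBIC)
save("crop1",np.hstack([a,b]))
E
```

```text
module 681 [ 455.2 -180.8] [92.6 43.2] 8.3 med z 38.554203659576956
apron 4587 [471.3 185.5] [127.8 192.3] 1.6 med z 7.503206445391811
bridge 580 57.60240327849465 [581.5 195.2  57.6] slope [-6.40000e-02  5.94032e+02] 80.54485281565086 309.622716624611
ball 154 [615.7 273.4 143.9]
ball 145 [621.4 198.1 144.8]
ball 144 [624.7 122.8 143.1]
```

View pics/crop1.png

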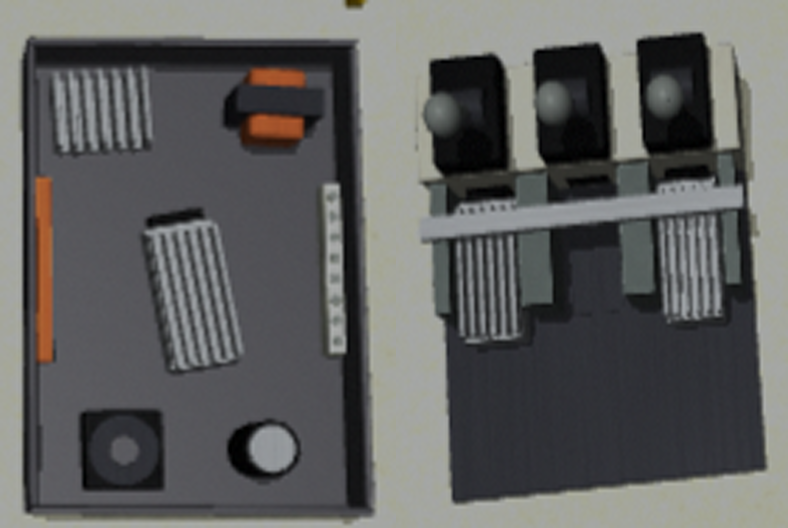

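Confirmed: the module is at about (455,-181), yaw about 0.145. The free bay is bay1 and the dock yaw is about 0.06. I'll go above the module.

```bash
cat >> h.py <<'E'
G=154.7
def go(x,y,z,yawdeg):
    """grasp point target (world mm), module heading; prints tool slide (m) and roll"""
    T=Ttool(); d=T[:3,:3].T@(np.array([x,y,z+G])-T[:3,3])
    cur=np.degrees(np.arctan2(T[1,0],T[0,0])); dy=(yawdeg-cur+90)%180-90
    print("slide m",np.round(d/1000,4),"roll",round(-dy,1), "cur tcp",T[:3,3].round(1))
E
python3 -c "
from h import *
go(425,-184,190,8.3)"
```

```text
slide m [-0.3477  0.3191  0.06  ] roll 9.6 cur tcp [ 192.4 -594.6  404.7]
```

{"op": "carry_out", "data": {"slide": [[-0.045, 0.041, 0.008], [-0.09, 0.082, 0.016], [-0.135, 0.123, 0.024], [-0.18, 0.164, 0.032], [-0.225, 0.205, 0.04], [-0.27, 0.246, 0.048], [-0.315, 0.287, 0.055], [-0.348, 0.319, 0.06]], "roll": [1, 2, 4, 6, 8, 9, 9.6, 9.6], "claw": [0.085, 0.085, 0.085, 0.085, 0.085, 0.085, 0.085, 0.085]}}

```text
clock: 2.2
position: [426.2, -181.9, 344.9]
ee_rot: [-0.073, 0.997, -0.0, 0.0]
contact_force: [0.1, 0.2, 0.3]
gripper_width: 85.0
grasp_force: 0.0
```

{"op": "carry_out", "data": {"slide": [[0, 0, 0], [0, 0, 0], [0, 0, 0]], "roll": [0, 0, 0], "claw": [0.085, 0.085, 0.085]}}

```text
clock: 2.58
position: [424.9, -184.9, 344.8]
ee_rot: [-0.072, 0.997, -0.0, 0.0]
contact_force: [0.4, -0.0, -0.3]
gripper_width: 85.3
grasp_force: 0.0
```

```bash
python3 - <<'E'
from h import *
p,w=wrist(); save("w1",p["img"])
z=w[...,2]; m=(z>30)&(z<50)&(abs(w[...,0]-453)<65)&(abs(w[...,1]+180)<42)
n,l,st,c=cv2.connectedComponentsWithStats(m.astype(np.uint8)); k=1+np.argmax(st[1:,4]); P=w[l==k]
r=cv2.minAreaRect(P[:,:2].astype(np.float32)); print(r,len(P),np.median(P[:,2]))
c=np.array(r[0]); 
for t in("module_nose","module_tail"): print(t,[(np.round(q["at"]),round(q["conf"],2)) for q in place_of(p,t)[:2]])
print(read_state()["position"],read_state()["clock"])
E
```

```text
((456.0287170410156, -200.52410888671875), (84.72771453857422, 3.11973237991333), 8.791025161743164) 389 40.38936648800586
module_nose [(array([323., 293.]), 0.87)]
module_tail [(array([321., 200.]), 0.83)]
[ 424.88221071 -184.84191124  344.81803539] 2.725
```

View pics/w1.png

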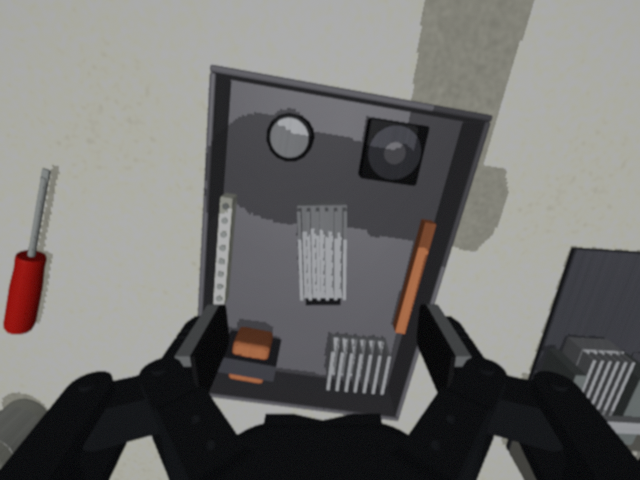

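The wrist view shows the module at px (322,253), nose at (323,300), upright in the image and centred between the fingers. I'll refine with all the fins.

```bash
python3 - <<'E'
from h import *
p,w=wrist()
z=w[...,2]; m=(z>14)&(z<50)&(abs(w[...,0]-453)<62)&(abs(w[...,1]+180)<36)
n,l,st,c=cv2.connectedComponentsWithStats(cv2.morphologyEx(m.astype(np.uint8),cv2.MORPH_CLOSE,np.ones((5,5)))); k=1+np.argmax(st[1:,4]); P=w[(l==k)&m]
r=cv2.minAreaRect(P[:,:2].astype(np.float32)); print(r,len(P),np.percentile(P[:,2],[5,50,95]))
a=np.radians(8.5); u=np.array([np.cos(a),np.sin(a)]); n=[-u[1],u[0]]
print("along",np.percentile(P[:,:2]@u,[1,99]),"across",np.percentile(P[:,:2]@n,[1,99]))
go(455-15*u[0],-180.8-15*u[1],27,8.5)
E
```

```text
((458.9522399902344, -180.63711547851562), (100.96288299560547, 43.695030212402344), 8.706452369689941) 4868 [25.26285139 27.48845841 41.34028939]
along [377.13159633 475.68317493] across [-266.86671537 -225.63586206]
slide m [-0.0153 -0.0005  0.1631] roll -0.3 cur tcp [ 424.9 -184.7  344.8]
```

{"op": "carry_out", "data": {"slide": [[-0.01, 0, 0.03], [-0.018, 0, 0.07], [-0.018, 0, 0.11], [-0.018, 0, 0.14], [-0.018, 0, 0.155], [-0.018, 0, 0.162], [-0.018, 0, 0.162], [-0.018, 0, 0.162]], "roll": [-0.3, -0.3, -0.3, -0.3, -0.3, -0.3, -0.3, -0.3], "claw": [0.085, 0.085, 0.085, 0.085, 0.085, 0.085, 0.085, 0.07]}}

```text
clock: 3.78
position: [443.4, -181.6, 183.4]
ee_rot: [-0.075, 0.997, -0.0, 0.001]
contact_force: [-0.5, -0.2, 0.3]
gripper_width: 70.4
grasp_force: 0.0
```

{"op": "carry_out", "data": {"slide": [[0, 0, 0], [0, 0, 0], [0, 0, 0], [0, 0, 0], [0, 0, 0], [0, 0, 0]], "roll": [0, 0, 0, 0, 0, 0], "claw": [0.055, 0.04, 0.03, 0.03, 0.03, 0.03]}}

```text
clock: 4.53
position: [443.4, -181.6, 183.7]
ee_rot: [-0.075, 0.997, -0.0, 0.001]
contact_force: [-1.2, -0.6, 6.4]
gripper_width: 43.2
grasp_force: 62.5
```

{"op": "carry_out", "data": {"slide": [[0, 0, -0.03], [0, 0, -0.08], [0, 0, -0.13], [0, 0, -0.16], [0, 0, -0.16]], "roll": [0, 0, 0, 0, 0], "claw": [0.03, 0.03, 0.03, 0.03, 0.03]}}

```text
clock: 5.15
position: [443.0, -181.3, 344.3]
ee_rot: [-0.075, 0.997, -0.0, 0.002]
contact_force: [0.5, -0.0, -3.6]
gripper_width: 42.9
grasp_force: 62.8
```

```bash
python3 -c "
from h import *
go(405,184,185,3.6)
s=read_state();print(s['gripper_width'],s['contact_force'])"
```

```text
slide m [-0.0171  0.3669  0.0045] roll 5.0 cur tcp [ 443.  -181.3  344.3]
42.93648397836219 [ 0.50738677 -0.01432167 -3.62406242]
```

{"op": "carry_out", "data": {"slide": [[-0.002, 0.04, 0], [-0.005, 0.09, 0], [-0.007, 0.145, 0], [-0.01, 0.2, 0], [-0.012, 0.255, 0.001], [-0.014, 0.31, 0.003], [-0.017, 0.35, 0.004], [-0.017, 0.367, 0.004]], "roll": [1, 2, 3, 4, 5, 5, 5, 5], "claw": [0.03, 0.03, 0.03, 0.03, 0.03, 0.03, 0.03, 0.03]}}

```text
clock: 6.15
position: [404.0, 185.4, 336.4]
ee_rot: [-0.033, 0.999, -0.001, -0.002]
contact_force: [0.7, -0.0, -4.4]
gripper_width: 42.7
grasp_force: 63.0
```

{"op": "carry_out", "data": {"slide": [[0, 0, 0], [0, 0, 0], [0, 0, 0], [0, 0, 0]], "roll": [0, 0, 0, 0], "claw": [0.03, 0.03, 0.03, 0.03]}}

```text
clock: 6.65
position: [405.0, 183.2, 338.7]
ee_rot: [-0.031, 1.0, 0.0, -0.0]
contact_force: [0.5, 1.0, -4.2]
gripper_width: 43.2
grasp_force: 63.0
```

```bash
python3 - <<'E'
from h import *
p,w=wrist(); save("w2",p["img"]); np.savez("w2",w=w,img=p["img"],d=p["z_map"])
print(read_state()["position"], R.from_quat(read_state()["ee_rot"]).as_matrix()[:,0])
p=get_image("top"); save("t2",p["img"]); np.savez("top2",w=cloud(p),img=p["img"])
E
```

```text
[404.96183799 183.32708671 338.78325534] [-9.98076217e-01 -6.19988920e-02 -5.22637569e-05]
```

View pics/w2.png

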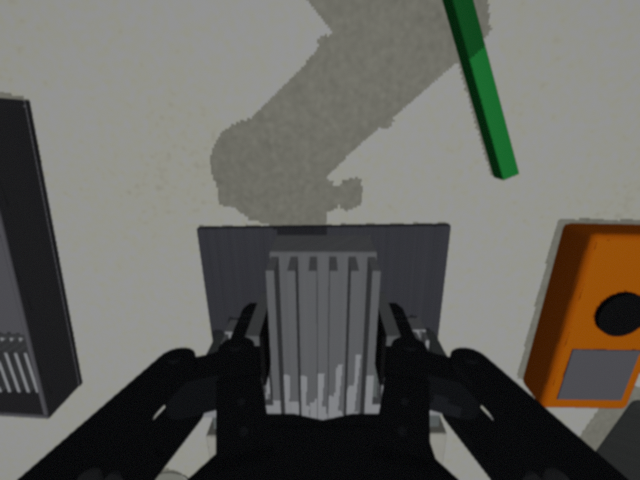

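The wrist view shows the apron's front edge at row 226, with corners at about (199,227) and (449,224), and the held module lined up between them. I'll compute the dock pose from the corners and the held module's pose.

```bash
python3 - <<'E'
from h import *
d=np.load("w2.npz"); w=d["w"]; img=d["img"]; z=w[...,2]
g=cv2.cvtColor(img,cv2.COLOR_RGB2GRAY).astype(float)
# front edge: strongest dark transition per column, rows 210-240
g2=cv2.GaussianBlur(g,(3,3),0); pts=[]
for c in list(range(206,268))+list(range(332,442)):
    dr=np.diff(g2[212:240,c]); r=212+np.argmin(dr); pts.append((c,r+.5))
pts=np.array(pts); k,b=np.polyfit(pts[:,0],pts[:,1],1); k,b=np.polyfit(*pts[abs(pts[:,1]-k*pts[:,0]-b)<2].T,1)
L=[np.argmin(np.diff(g2[r,185:215]))+185.5 for r in range(232,300,6)]; Rr=[np.argmax(np.diff(g2[r,430:470]))+430.5 for r in range(232,300,6)]
rows=np.arange(232,300,6); lf=np.polyfit(rows,L,1); rf=np.polyfit(rows,Rr,1); print("L",L,"R",Rr,k,b)
p=get_image("wrist"); K=p["mtx"]; T=Ttool()@np.asarray(p["T_tool_cam"])
def ray(u,v,h):
    q=T[:3,:3]@np.array([(u-K[0,2])/K[0,0],-(v-K[1,2])/K[1,1],-1]); o=T[:3,3]; return o+q*(h-o[2])/q[2]
def meet(f):
    r=(k*f[1]+b)/(1-k*f[0]); return f[0]*r+f[1],r
cs=[ray(*meet(f),8) for f in(lf,rf)]; print("corners",[meet(f) for f in(lf,rf)],np.round(cs,1), np.linalg.norm(cs[1]-cs[0]))
yv=(cs[1]-cs[0]); th=np.arctan2(-yv[0],yv[1]); mid=(cs[0]+cs[1])/2
print("yaw",th,"origin",(mid[:2]+100*np.array([np.cos(th),np.sin(th)])).round(1))
# top: other estimates
t=np.load("top2.npz")["w"]; 
for nm in("top","top2"):
    q=np.load(nm+".npz"); W=q["w"]; I=q["img"]
    m=(W[...,2]>50)&(W[...,2]<66)&(I.min(-1)>140)&(W[...,0]>540)&(W[...,0]<610)&(W[...,1]>60)&(W[...,1]<310); P=W[m]
    if len(P)>50: print(nm,"bridge",cv2.minAreaRect(P[:,:2].astype(np.float32)))
# held module
m=(d["d"]>0)&(z>170)&(z<215)&(abs(w[...,1]-184)<30)&(g>60); P=w[m]; print("held",len(P),np.percentile(P,[2,50,98],axis=0).round(1).tolist())
E
```

```text
L [np.float64(196.5), np.float64(197.5), np.float64(198.5), np.float64(199.5), np.float64(200.5), np.float64(201.5), np.float64(202.5), np.float64(202.5), np.float64(203.5), np.float64(204.5), np.float64(205.5), np.float64(206.5)] R [np.float64(449.5), np.float64(448.5), np.float64(448.5), np.float64(447.5), np.float64(446.5), np.float64(445.5), np.float64(445.5), np.float64(444.5), np.float64(443.5), np.float64(443.5), np.float64(442.5), np.float64(441.5)] -0.011855162822659707 228.28985174345362
corners [(np.float64(195.87406813869814), np.float64(225.9677327729326)), (np.float64(450.5579673794507), np.float64(222.9484136791236))] [[419.5  65.9   8. ]
 [401.9 302.8   8. ]] 237.5839278701852
yaw 0.07422949945726366 origin [510.5 191.8]
top bridge ((575.0941162109375, 196.64157104492188), (230.0179901123047, 53.85247039794922), 86.19898223876953)
top2 bridge ((580.0364990234375, 195.41595458984375), (232.16641235351562, 43.01441955566406), 86.01400756835938)
held 15808 [[371.1, 161.9, 180.5], [402.6, 183.3, 182.8], [451.4, 203.7, 196.7]]
```

```bash
python3 -c "
from h import *
go(451.6,187,189.5-G,4.0)"
```

```text
slide m [-0.0468  0.0005  0.1493] roll -0.4 cur tcp [404.9 183.6 338.8]
```

{"op": "carry_out", "data": {"slide": [[-0.02, 0, 0.03], [-0.04, 0.0005, 0.07], [-0.047, 0.0005, 0.105], [-0.047, 0.0005, 0.13], [-0.047, 0.0005, 0.145], [-0.047, 0.0005, 0.149], [-0.047, 0.0005, 0.149]], "roll": [-0.4, -0.4, -0.4, -0.4, -0.4, -0.4, -0.4], "claw": [0.03, 0.03, 0.03, 0.03, 0.03, 0.03, 0.03]}}

```text
clock: 7.68
position: [452.1, 187.6, 190.0]
ee_rot: [-0.035, 0.999, 0.0, 0.0]
contact_force: [0.5, -0.0, -3.7]
gripper_width: 43.2
grasp_force: 63.0
```

{"op": "carry_out", "data": {"slide": [[0, 0, 0.001], [0, 0, 0.002], [0, 0, 0.003]], "roll": [0, 0, 0], "claw": [0.03, 0.03, 0.03]}}

```text
clock: 8.05
position: [451.8, 187.5, 187.1]
ee_rot: [-0.035, 0.999, 0.0, 0.0]
contact_force: [-0.1, 0.8, -3.1]
gripper_width: 43.2
grasp_force: 63.0
```

```bash
python3 - <<'E'
from h import *
p,w=wrist(); save("w3",p["img"]); s=read_state(); print(s["position"],s["contact_force"])
p=get_image("top"); i=cv2.resize(p["img"][120:290,140:300],None,fx=3.2,fy=3.2,interpolation=cv2.INTER_CUBIC); save("t3",i)
go(511.5-5,191-5*.07,0,4.0)
E
```

```text
[451.72750493 187.44653658 186.82739642] [-0.4523152   0.347648   -3.81000443]
slide m [-0.0549 -0.0006  0.0321] roll 0.0 cur tcp [451.7 187.4 186.8]
```

View pics/t3.png

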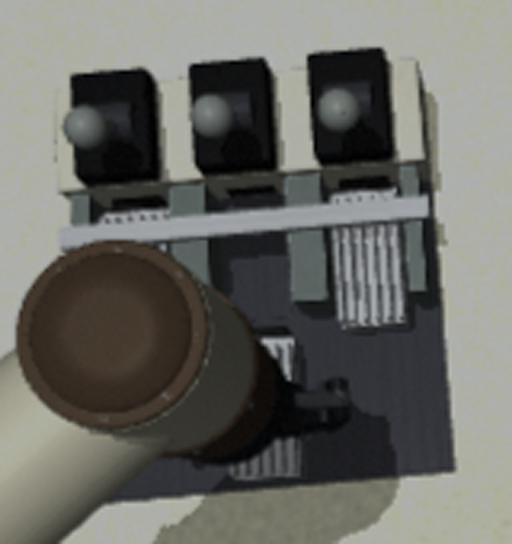

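The top crop shows the module on the apron with nose at (280,340). Its right edge looks close to the right wall at (292,300), so I'll check the lateral fit numerically.

```bash
python3 - <<'E'
from h import *
p=get_image("top"); K=p["mtx"]; T=p["world_from_camera"]; g=p["img"].astype(int)
def ray(u,v,h):
    q=T[:3,:3]@np.array([(u-K[0,2])/K[0,0],-(v-K[1,2])/K[1,1],-1]); o=T[:3,3]; return o+q*(h-o[2])/q[2]
th=.07; u=np.array([np.cos(th),np.sin(th)]); n=np.array([-u[1],u[0]]); O=np.array([511.5,191.5])
def lat(c,r,h): P=ray(c,r,h)[:2]-O; return round(P@u,1),round(P@n,1)
for r in(196,200,204,208,212,228,232,236,260,264): print(r,"row",[ (c,int(g[r,c].sum())) for c in range(196,278,1)][::1] if r in(206,) else "", end=" ")
print()
big=cv2.GaussianBlur(p["img"],(3,3),0).astype(float).sum(-1)
for r in (203,206,209,212,228,231,234,262,265):
    e=np.diff(big[r,190:285]); idx=[i for i in range(1,len(e)-1) if abs(e[i])>25 and abs(e[i])>=abs(e[i-1]) and abs(e[i])>abs(e[i+1])]
    print(r,[(190.5+i,int(e[i]),lat(190.5+i,r,50 if r<220 else 44)) for i in idx])
E
```

```text
196 row  200 row  204 row  208 row  212 row  228 row  232 row  236 row  260 row  264 row  
203 [(197.5, 43, (np.float64(44.4), np.float64(42.0))), (204.5, -89, (np.float64(43.2), np.float64(27.5))), (211.5, 27, (np.float64(42.0), np.float64(12.9))), (230.5, 60, (np.float64(38.7), np.float64(-26.5))), (241.5, -106, (np.float64(36.8), np.float64(-49.3))), (243.5, 141, (np.float64(36.4), np.float64(-53.4))), (247.5, 83, (np.float64(35.7), np.float64(-61.7))), (249.5, -92, (np.float64(35.4), np.float64(-65.9))), (251.5, 78, (np.float64(35.0), np.float64(-70.0))), (254.5, 68, (np.float64(34.5), np.float64(-76.2))), (256.5, -84, (np.float64(34.1), np.float64(-80.4))), (258.5, 81, (np.float64(33.8), np.float64(-84.5))), (260.5, -86, (np.float64(33.5), np.float64(-88.7))), (262.5, 81, (np.float64(33.1), np.float64(-92.8))), (264.5, -152, (np.float64(32.8), np.float64(-97.0))), (272.5, -101, (np.float64(31.4), np.float64(-113.6))), (276.5, 154, (np.float64(30.7), np.float64(-121.9)))]
206 [(193.5, 31, (np.float64(38.7), np.float64(50.6))), (200.5, 37, (np.float64(37.5), np.float64(36.1))), (2
[... 3987 characters left out ...]
.9))), (281.5, 146, (np.float64(-92.4), np.float64(-122.8)))]
265 [(199.5, -27, (np.float64(-84.5), np.float64(45.5))), (210.5, 26, (np.float64(-86.4), np.float64(23.0))), (214.5, 51, (np.float64(-87.1), np.float64(14.8))), (218.5, 40, (np.float64(-87.8), np.float64(6.6))), (220.5, -37, (np.float64(-88.1), np.float64(2.5))), (223.5, -33, (np.float64(-88.6), np.float64(-3.7))), (225.5, 39, (np.float64(-89.0), np.float64(-7.8))), (227.5, -38, (np.float64(-89.3), np.float64(-11.9))), (229.5, 37, (np.float64(-89.7), np.float64(-15.9))), (233.5, -45, (np.float64(-90.4), np.float64(-24.1))), (263.5, 34, (np.float64(-95.5), np.float64(-85.5))), (281.5, 134, (np.float64(-98.5), np.float64(-122.3)))]
```

The wall inner faces are at lateral +27.5 and -26 and the module edge is at -22, so it is centred within 1 mm. I'll slide in.

{"op": "carry_out", "data": {"slide": [[-0.01, 0.0005, 0], [-0.02, 0.0005, 0], [-0.03, 0.0005, 0], [-0.04, 0.0005, 0], [-0.05, 0.0005, 0], [-0.055, 0.0005, 0], [-0.055, 0.0005, 0.0005]], "roll": [0, 0, 0, 0, 0, 0, 0], "claw": [0.03, 0.03, 0.03, 0.03, 0.03, 0.03, 0.03]}}

```text
clock: 9.07
position: [507.4, 191.8, 186.7]
ee_rot: [-0.035, 0.999, 0.0, 0.001]
contact_force: [0.3, -2.3, 3.5]
gripper_width: 43.1
grasp_force: 63.8
```

{"op": "carry_out", "data": {"slide": [[0, 0, 0], [0, 0, 0], [0, 0, -0.03], [0, 0, -0.06], [0.035, 0, -0.06], [0.07, 0, -0.06], [0.07, 0, -0.06], [0.07, 0, -0.06]], "roll": [0, 0, 0, 0, 0, 0, 0, 0], "claw": [0.056, 0.056, 0.056, 0.056, 0.03, 0.0, 0.0, 0.0]}}

```text
clock: 10.07
position: [437.3, 187.4, 246.7]
ee_rot: [-0.036, 0.999, 0.0, 0.001]
contact_force: [-0.2, -0.8, 0.7]
gripper_width: -0.1
grasp_force: 0.0
```

{"op": "carry_out", "data": {"slide": [[0, 0, 0], [0, 0, 0.02], [0, 0, 0.045], [0, 0, 0.058], [-0.01, 0, 0.058], [-0.02, 0, 0.058]], "roll": [0, 0, 0, 0, 0, 0], "claw": [0, 0, 0, 0, 0, 0]}}

```text
clock: 10.82
position: [458.1, 188.8, 188.9]
ee_rot: [-0.035, 0.999, 0.0, 0.001]
contact_force: [0.3, 0.3, 0.3]
gripper_width: -0.3
grasp_force: 0.0
```

{"op": "carry_out", "data": {"slide": [[-0.006, 0, 0], [-0.012, 0, 0], [-0.018, 0, 0], [-0.024, 0, 0], [-0.03, 0, 0], [-0.035, 0, 0], [-0.037, 0, 0]], "roll": [0, 0, 0, 0, 0, 0, 0], "claw": [0, 0, 0, 0, 0, 0, 0]}}

```text
clock: 11.7
position: [492.9, 190.2, 188.5]
ee_rot: [-0.035, 0.999, -0.001, -0.002]
contact_force: [-7.7, 1.0, 6.4]
gripper_width: -0.0
grasp_force: 3.6
```

{"op": "carry_out", "data": {"slide": [[-0.0015, 0, 0], [-0.003, 0, 0]], "roll": [0, 0], "claw": [0, 0]}}

```text
clock: 11.95
position: [495.6, 190.4, 188.6]
ee_rot: [-0.035, 0.999, -0.001, -0.002]
contact_force: [-7.2, -0.5, 5.8]
gripper_width: 0.1
grasp_force: 3.3
```

{"op": "carry_out", "data": {"slide": [[-0.0015, 0, 0], [-0.003, 0, 0], [-0.003, 0, 0]], "roll": [0, 0, 0], "claw": [0, 0, 0]}}

```text
clock: 12.32
position: [498.8, 190.7, 188.5]
ee_rot: [-0.035, 0.999, -0.001, -0.001]
contact_force: [-6.4, -0.9, 4.1]
gripper_width: -0.3
grasp_force: 2.8
```

{"op": "carry_out", "data": {"slide": [[-0.0015, 0, 0], [-0.003, 0, 0], [-0.003, 0, 0]], "roll": [0, 0, 0], "claw": [0, 0, 0]}}

```text
clock: 12.7
position: [501.5, 190.9, 188.5]
ee_rot: [-0.035, 0.999, -0.001, -0.002]
contact_force: [-6.1, -0.8, 5.3]
gripper_width: -0.0
grasp_force: 3.3
```

{"op": "carry_out", "data": {"slide": [[-0.0015, 0, 0], [-0.003, 0, 0], [-0.003, 0, 0]], "roll": [0, 0, 0], "claw": [0, 0, 0]}}

```text
clock: 13.08
position: [502.5, 191.0, 188.5]
ee_rot: [-0.035, 0.999, -0.002, -0.004]
contact_force: [-15.8, 2.5, 11.8]
gripper_width: 0.1
grasp_force: 8.0
```

```bash
python3 - <<'E'
from h import *
s=read_state(); print(s["position"],s["contact_force"])
p=get_image("side"); i=cv2.resize(p["img"][110:250,210:380],None,fx=4,fy=4,interpolation=cv2.INTER_CUBIC); save("s4",i)
E
```

```text
[502.46232222 190.95645089 188.51722994] [-15.82262693   2.48469555  11.81510369]
```

View pics/s4.png

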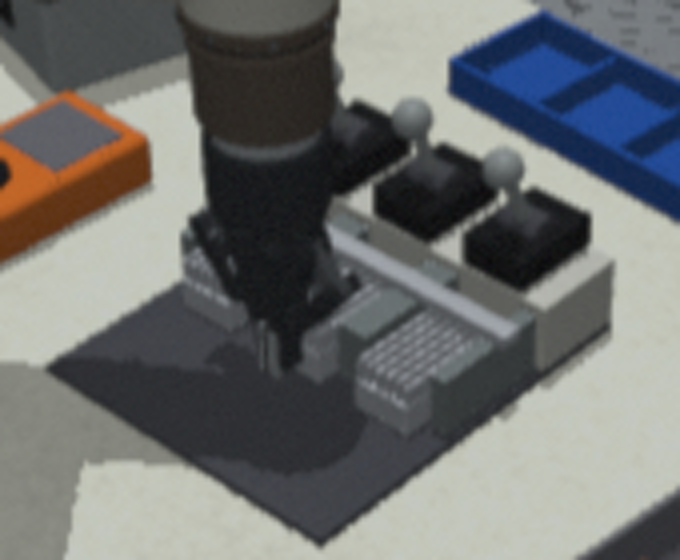

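The crop shows the module's tail at (320,345), level with the neighbouring tails, and the force has risen to 16 N as it stalled. One more small push to confirm it is home.

{"op": "carry_out", "data": {"slide": [[-0.0015, 0, 0], [-0.002, 0, 0], [-0.002, 0, 0]], "roll": [0, 0, 0], "claw": [0, 0, 0]}}

```text
clock: 13.5
position: [503.1, 191.0, 188.4]
ee_rot: [-0.034, 0.999, -0.002, -0.006]
contact_force: [-22.6, 5.3, 16.2]
gripper_width: -0.1
grasp_force: 10.9
```

{"op": "carry_out", "data": {"slide": [[0.01, 0, 0], [0.04, 0, 0], [0.08, 0, -0.02], [0.09, 0, -0.07], [0.09, 0, -0.12], [0.09, 0, -0.15], [0.09, 0, -0.15], [0.09, 0, -0.15]], "roll": [0, 0, 0, 0, 0, 0, 0, 0], "claw": [0, 0, 0, 0, 0, 0, 0, 0]}}

```text
clock: 14.5
position: [417.7, 185.3, 337.8]
ee_rot: [-0.035, 0.999, 0.0, -0.0]
contact_force: [0.4, 0.3, -1.3]
gripper_width: 0.1
grasp_force: 0.0
```

```bash
python3 - <<'E'
from h import *
T=Ttool(); print(T[:3,3])
for n in("top","wrist"):
    if n=="top": p=get_image(n); w=cloud(p)
    else: p,w=wrist()
    th=.07; u=np.array([np.cos(th),np.sin(th)]); nn=np.array([-u[1],u[0]]); P=w[...,:2]-[511.5,191.5]; a=P@u; b=P@nn; z=w[...,2]
    for y0 in(76,0,-76):
        m=(abs(b-y0)<20)&(z>30)&(z<48)&(a>-40)&(a<60)
        print(n,y0,m.sum(),np.percentile(a[m],[1,3,8]).round(1) if m.sum()>5 else "", np.median(b[m]).round(1) if m.any() else "")
        m=(abs(b-y0)<25)&(z>125)&(z<155)&(a>80)&(a<180)
        if m.sum()>5: print("  ball",np.median(a[m]).round(1),np.median(b[m]).round(1),z[m].max().round(1))
    save("n_"+n,p["img"])
E
```

```text
[417.70294195 185.26273415 337.80342924]
top 76 257 [11.8 16.2 22.1] 71.4
  ball 109.5 74.1 151.0
top 0 438 [1.6 2.3 4.2] 1.6
  ball 110.3 -1.0 151.5
top -76 396 [0.3 1.3 3.4] -75.1
  ball 108.1 -76.0 149.8
wrist 76 884 [0.4 1.1 1.4] 79.3
wrist 0 4  -0.6
wrist -76 859 [1.1 1.8 2.1] -79.0
```

View pics/n_top.png

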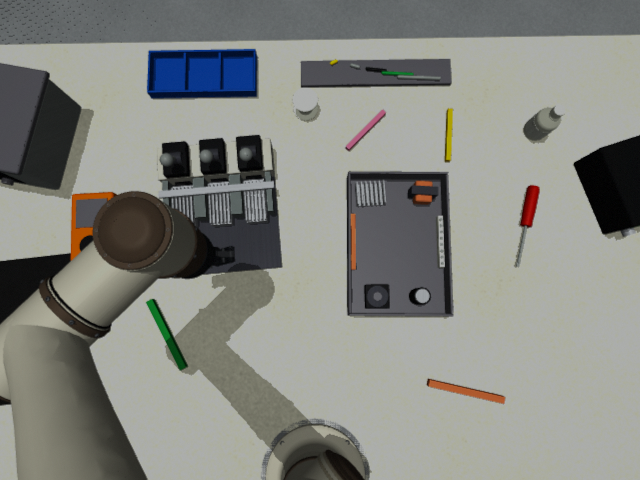

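The top view shows the module in the middle bay at (219,205), tails level with both neighbours. All the levers are still off, with the middle ball at (211,156). Now the switch.

```bash
python3 -c "
from h import *
go(571.4,195.3,290-G,4.0)
go(511.5+141,191.2+9.9,290-G,4.0)"
```

```text
slide m [-0.1541 -0.0007  0.0468] roll 0.0 cur tcp [417.7 185.3 337. ]
slide m [-0.2354 -0.0006  0.0466] roll 0.0 cur tcp [417.7 185.3 337. ]
```

{"op": "carry_out", "data": {"slide": [[-0.04, 0, 0], [-0.09, -0.0005, 0], [-0.135, -0.0005, 0], [-0.154, -0.0005, 0.01], [-0.154, -0.0005, 0.03], [-0.154, -0.0005, 0.047], [-0.154, -0.0005, 0.047]], "roll": [0, 0, 0, 0, 0, 0, 0], "claw": [0, 0, 0, 0, 0, 0, 0]}}

```text
clock: 15.48
position: [570.9, 195.6, 288.7]
ee_rot: [-0.035, 0.999, -0.001, -0.002]
contact_force: [-0.3, -0.9, 1.0]
gripper_width: 0.1
grasp_force: 0.0
```

{"op": "carry_out", "data": {"slide": [[-0.012, 0, 0], [-0.024, 0, 0], [-0.036, 0, 0], [-0.048, 0, 0], [-0.06, 0, 0], [-0.07, 0, 0], [-0.076, 0, 0], [-0.076, 0, 0]], "roll": [0, 0, 0, 0, 0, 0, 0, 0], "claw": [0, 0, 0, 0, 0, 0, 0, 0]}}

```text
clock: 16.48
position: [647.8, 201.2, 290.8]
ee_rot: [-0.035, 0.999, -0.0, 0.0]
contact_force: [0.1, -0.1, 0.2]
gripper_width: -0.1
grasp_force: 0.0
```

```bash
python3 - <<'E'
from h import *
s=read_state(); print(s["position"],s["contact_force"])
for n in ("side",):
    p=get_image(n); w=cloud(p)
    save("s5",cv2.resize(p["img"][90:230,230:400],None,fx=4,fy=4,interpolation=cv2.INTER_CUBIC))
E
```

```text
[647.75694837 201.17379277 290.80862441] [ 0.07788038 -0.09176353  0.16906134]
```

View pics/s5.png

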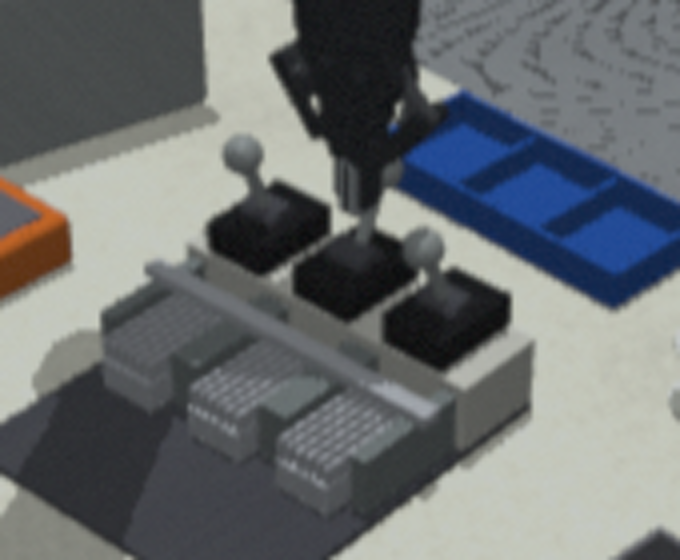

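The middle lever now leans away, with its ball behind the fingers at (390,170). There is no stop force yet, so I'll push on in small steps.

{"op": "carry_out", "data": {"slide": [[-0.002, 0, 0], [-0.004, 0, 0], [-0.005, 0, 0], [-0.005, 0, 0]], "roll": [0, 0, 0, 0], "claw": [0, 0, 0, 0]}}

```text
clock: 17.02
position: [651.9, 201.5, 290.9]
ee_rot: [-0.035, 0.999, -0.0, -0.001]
contact_force: [-2.9, 0.7, -1.2]
gripper_width: 0.0
grasp_force: 1.3
```

{"op": "carry_out", "data": {"slide": [[-0.002, 0, 0], [-0.004, 0, 0], [-0.004, 0, 0]], "roll": [0, 0, 0], "claw": [0, 0, 0]}}

```text
clock: 17.4
position: [653.7, 201.8, 290.7]
ee_rot: [-0.035, 0.999, -0.001, -0.005]
contact_force: [-12.8, 0.6, 3.6]
gripper_width: 0.1
grasp_force: 6.3
```

Force is rising with the arm stalled, so the lever is against its end stop. I'll back off, rise and check.

{"op": "carry_out", "data": {"slide": [[-0.001, 0, 0], [0.01, 0, 0], [0.035, 0, 0], [0.06, 0, -0.03], [0.09, 0, -0.07], [0.14, 0, -0.08], [0.19, 0, -0.08], [0.24, 0, -0.08]], "roll": [0, 0, 0, 0, 0, 0, 0, 0], "claw": [0, 0, 0, 0, 0, 0, 0, 0]}}

```text
clock: 18.4
position: [415.9, 184.8, 372.3]
ee_rot: [-0.035, 0.999, 0.001, 0.002]
contact_force: [-1.2, 0.6, 0.3]
gripper_width: 0.2
grasp_force: 0.0
```

```bash
python3 - <<'E'
from h import *
th=.07; u=np.array([np.cos(th),np.sin(th)]); nn=np.array([-u[1],u[0]])
p=get_image("top"); save("t6",p["img"]); w=cloud(p); P=w[...,:2]-[511.5,191.5]; a=P@u; b=P@nn; z=w[...,2]
for y0 in(76,0,-76):
    m=(abs(b-y0)<25)&(z>125)&(z<155)&(a>80)&(a<200); print("ball",y0,m.sum(),np.median(a[m]).round(1),np.median(b[m]).round(1))
    m=(abs(b-y0)<20)&(z>30)&(z<48)&(a>-40)&(a<60); print("tail",np.percentile(a[m],[1,3,8]).round(1))
m=(abs(P[...,0])<999)
save("final",cv2.resize(p["img"][120:290,140:300],None,fx=3.2,fy=3.2,interpolation=cv2.INTER_CUBIC))
print(read_state()["contact_force"],read_state()["position"])
E
```

```text
ball 76 155 110.1 74.0
tail [ 4.7  8.8 16. ]
ball 0 144 160.0 -0.6
tail [1.1 2.  4.6]
ball -76 145 107.8 -76.0
tail [0.4 1.3 4.2]
[-4.71490523 -1.96074158 -2.60106779] [410.94168559 182.51689138 371.4913536 ]
```

View pics/final.png

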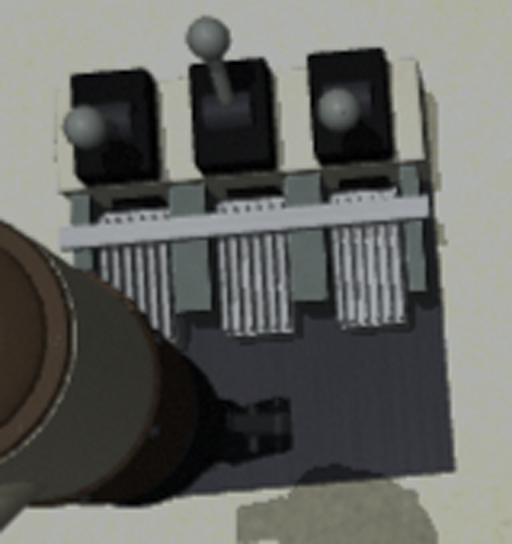

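The final crop shows the middle lever fully over, with its ball at (208,38). The loaded module is level with its neighbours, and the other levers are off at (85,127) and (338,108). The ball centre works out to dock x of about 164, which matches fully on. I'll let it settle and hand in.

{"op": "carry_out", "data": {"slide": [[0, 0, 0], [0, 0, 0], [0, 0, 0]], "roll": [0, 0, 0], "claw": [0, 0, 0]}}

```text
clock: 18.82
position: [417.9, 185.3, 371.2]
ee_rot: [-0.035, 0.999, 0.0, 0.0]
contact_force: [-0.1, 0.2, 0.0]
gripper_width: -0.2
grasp_force: 0.0
```

```bash
python3 -c "
from bench import *
print(job_done())"
```

```text
the job is handed in; nothing more can be done
None
```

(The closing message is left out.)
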